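# Pack the tape, shut the case and stack the store boxes on it

### The arm

A 6-joint arm with a two-finger parallel gripper is mounted at the origin on the work surface. World frame = base frame: x ahead of the robot, y to its left, z up, the work surface at z = 0. Lengths are in m, angles in degrees, forces in N, time in s.
With the tool pointing down it reaches from about 0.275 to 0.775 m from the base axis. Payload 14.6 kg.
Tool frame: the origin (TCP) lies on the front face of the gripper's body, between the roots of the fingers; the fingertips stand 73 mm ahead of it and the grasp point (between the pads) lies 54 mm ahead of it; x points along the fingers, y is the direction in which the jaws open and shut, and the axes are right-handed (so a half turn about x gives the same grasp; the last joint's range is limited). The gripper opens to 85 mm and grips with 20 to 120 N. Pads are 22 mm wide; open, the fingers measure 114 mm over their backs; the gripper's body (76 mm by 85 mm) begins 54 mm behind the grasp point. The pads swing forward as they close: fully open they stand 13 mm farther back than shut.
Start: joints at [64.039, 15.075, -2.767, 72.158, 0, 81.102], TCP at [0.154, 0.502, 0.304] pointing down, gripper open.
Joint ranges: [-151.79, 151.79], [-50.71, 97.33], [-67.44, 78.34], [-121.81, 120.89], [-77.56, 73.72], [-180, 180]. Speed limits (degrees/s): [108.29, 108.29, 147.25, 159.86, 180, 180].

### API

Orientations are given as [roll, pitch, yaw] about the fixed x, y, z axes, in that order (R = Rz(yaw) Ry(pitch) Rx(roll)).
In Python, from station import ctrl, vision gives the robot as it stands.
- The arm moves only by the tool send_rows, never from a script. Its argument "motion" is a list of rows, each an object with "xyz": the shift along the tool's x, y, z in cm, a list of three; "twist": the turn, a rotation vector about the tool's x, y, z in degrees, a list of three. In form: [{"xyz": [tx, ty, tz], "twist": [wx, wy, wz]}, ...]. A call has 1 to 12 rows; each row is the pose to reach, as a shift and turn from the pose commanded when the call began, along the tool's axes at that moment; what a row does not reach only later rows make up. A row lasts 1/8 s, in which the tool goes at most 62.5 mm and 10.7 degrees, less where a joint would pass 70% of its speed; a pose out of reach is approached as far as the arm can. A call with a gripper value outside its range is refused whole. "fingers" is the finger opening in cm, from 0 to 8.54, set as the call begins (left out, the last holds). The fingers move at their own pace and stop on an object; "grip_force" is the grip in N (left out, the last holds). Time passes only in rows, so rows that repeat a pose let the fingers close. It gives the time, the measured TCP pose, the force and the opening at its end, in the units of the state.
- ctrl.get_obs(): the state, without advancing time (a new reading comes with each control period).
- vision.camera(name): name is "scene" or "top" or "wrist"; returns a dict with "pixels" (384x512x3 uint8, red, green, blue), "z_map" (384x512 float32, m along the optical axis (not along the pixel's ray), 0 where there is no reading), "fx", "fy", "cx", "cy" (pixels), "D" ([k1, k2, p1, p2, k3] as OpenCV has them; the pictures are not rectified), "R" (3x3) and "t" (3): a world point X has camera coordinates R X + t; the wrist camera has in their place "tool_from_camera" (4x4, takes a point from camera to tool coordinates, whose origin is the TCP and whose axes are the tool frame's). Camera axes: x right, y down, z forward; pixel columns grow to the right and rows downward; lengths in m; the calibration is good to about 2 mm. A picture is of the moment at which its call begins: read the wrist's pose just before it.
- ctrl.close_job(): hands the job in, once; it reports no verdict.
The state is a dict: "time_s": time; "q": joint angles; "dq": joint speeds; "effort": joint torques, N m; "eef_pos": TCP position; "orientation": TCP orientation; "contact_force": force on the tool from outside, world axes, zero at the start; "wrist_torque": the same for the moment, N m; "gripper_width": opening from 0.0 (shut) to 1.0 (fully open).
Only numpy, scipy, OpenCV 4.12 (cv2) and the standard library are available. Lean on these libraries where they do the work, as an engineer would, in place of code of your own. Each camera call takes 0.05 s, during which the arm holds its last target. There are 200 camera calls.

### The job

Get the blue case ready for the shelf: lay the loose roll of tape flat on the open floor of the case, then lower the hinged lid until it is fully shut, without slamming it. Then stack the closed grey box and the small round metal tin on the shut lid, the one with the wider base first, near the middle of the lid, and the other standing on the middle of it. Set things down gently rather than dropping them, do not tip the tin over, and leave the bottle, the jar and the wrench where they are.

Things in the scene. Friction and masses are not known exactly. Their poses are not given: they have to be found in the camera images.
- case: open-topped blue case fixed to the bench, 180 (its x) by 260 (its y) by 80 mm high, walls and floor 6 mm. Origin: centre of its underside. Its +x points to the hinge side (roughly the robot's left), its -x side has the latches. Along the inside of the hinge wall runs a fixed strip of sockets, 32 mm high, from x = +51 mm to the wall; the rest of the floor is open.
- lid (a joint): lid hinge, rad: 0 = shut, 1.57 = upright, at most 1.9; starts at 1.5 to 1.8. Stiff (friction 0.5 N m): the lid stays where it is left and must be pushed all the way down, with a few newtons near its free edge. Flat blue plate, 195 mm from hinge to free edge, 260 wide, 10 thick, 0.35 kg. Shut, its free edge is 15 mm past the latch wall, its outer face 90.5 mm above the bench.
- lid_hinge (a point): middle of the hinge line, 90 mm along the case's +x from its origin, 80.5 mm above the bench; the axis is the case's y. The lid's inner face starts on this line; at lid angle t the free edge points from it along -cos(t) of the case's x and +sin(t) of z.
- lid_mid (a point): point on the lid's outer face (its top when shut), 90 mm from the hinge, at the middle of its width; straight above the case's centre when shut. Moves with the lid.
- roll_mid (a point): centre of the loose roll of black tape lying flat on the bench: outside diameter 64 mm, hole 38 mm, 38 mm high, about 0.09 kg. z is its axis (up).
- box_mid (a point): centre of the loose closed grey plastic box with black clips: 110 mm (its x) by 62 mm (its y; 64 over the clips) by 45 mm high, about 0.3 kg; centre 22.5 mm above its underside.
- tin_mid (a point): centre of the loose small round metal tin, upright: diameter 58 mm (60 at its rims), 75 mm high, about 0.35 kg; centre 37.5 mm above its underside; z is its axis (up).
- bottle_mid (a point): bystander: centre of a white plastic bottle with a black cap, diameter 64 mm, 190 mm high, standing at the far side of the bench. Leave alone.
- jar_mid (a point): bystander: centre of a jar with a white lid, diameter 72 mm, 100 mm high, standing to the right, beyond the work. Leave alone.
- wrench: bystander: steel wrench lying on the bench at the far right. Leave alone.
There are look-alikes about, which are no part of the job. What is shaped like the part that bears tin_mid but red or yellow is not meant. Leave any brown look-alike of the part that bears box_mid alone.

How it is judged (in metres and radians):
On the way, in this order (a step that is already met when the one before it is completed fails the run):
1. the roll lies flat on the floor of the open case, let go (x of roll_mid in the frame of case between -0.084 and 0.084 m and y of roll_mid in the frame of case between -0.124 and 0.124 m and z of roll_mid in the frame of case below 0.033 m and angle between roll_mid's own z axis and vertical below 0.2 rad and contact force between roll and the fingers below 0.1 N and value of joint lid above 0.8 rad), for 0.2 s.
2. the lid is fully shut over the roll (x of roll_mid in the frame of case between -0.084 and 0.084 m and y of roll_mid in the frame of case between -0.124 and 0.124 m and z of roll_mid in the frame of case below 0.033 m and angle between roll_mid's own z axis and vertical below 0.2 rad and value of joint lid below 0.04 rad), for 0.2 s.
3. the grey box lies on the shut lid near its middle, let go (value of joint lid below 0.04 rad and horizontal distance between box_mid and lid_mid below 0.045 m and z of box_mid in the frame of case between 0.106 and 0.121 m and angle between box_mid's own z axis and vertical below 0.12 rad and contact force between box and the fingers below 0.1 N), for 0.2 s.
4. the tin stands on the middle of the box, let go (value of joint lid below 0.04 rad and horizontal distance between box_mid and lid_mid below 0.045 m and z of box_mid in the frame of case between 0.106 and 0.121 m and angle between each of box_mid, tin_mid's own z axis and vertical below 0.12 rad and horizontal distance between tin_mid and box_mid below 0.02 m and z of tin_mid in the frame of box_mid between 0.053 and 0.068 m and contact force between tin and the fingers below 0.1 N), for 0.2 s.
At the end, for the whole second after the job is handed in: The roll lies flat on the floor inside the case; the lid is shut to within 0.04 rad; the grey box lies level on the lid, its centre within 45 mm of the lid's middle; the tin stands upright on the box, its axis within 20 mm of the box's centre; all let go and at rest (all of step 2 and horizontal distance between box_mid and lid_mid below 0.045 m and z of box_mid in the frame of case between 0.106 and 0.121 m and angle between each of box_mid, tin_mid's own z axis and vertical below 0.12 rad and horizontal distance between tin_mid and box_mid below 0.02 m and z of tin_mid in the frame of box_mid between 0.053 and 0.068 m and linear speed of each of roll, box, tin below 0.03 m/s); the robot touches nothing.
It fails at once if the lid is slammed (faster than 2 rad/s in its last 0.25 rad) (value of joint lid below 0.25 rad and velocity of joint lid below -2 rad/s).
It fails at once if the tin is tipped by more than 0.6 rad (angle between tin_mid's own z axis and vertical above 0.6 rad).
It fails at once if the roll, box or tin is dropped (moves at over 0.6 m/s out of the fingers, a fall of about 2 cm) ((contact force between roll and the fingers below 0.1 N and linear speed of roll above 0.6 m/s) or (contact force between box and the fingers below 0.1 N and linear speed of box above 0.6 m/s) or (contact force between tin and the fingers below 0.1 N and linear speed of tin above 0.6 m/s)).
It fails at once if the bottle, jar or wrench is displaced by more than 25 mm (distance of any of bottle_mid, jar_mid, wrench from where it was at the start of the episode above 0.025 m).
It also fails if it takes over 72 s, if anything falls off the work surface, if the arm or the gripper's body presses on something with over 40 N, if the wrist force passes 120 N, or if a joint passes its speed limit or range.

## Working session

There is one attempt and no reset: what is moved stays moved. The work goes in short steps, Python scripts to look and compute and a tool call to move; the robot and the scene stay as the last step left them, time stands still between calls to the robot, and variables do not carry over. Pictures are saved under pics/ and viewed, about 8 in all and at most 12, crops included, and the job is handed in when it is done.

Besides the shell and the picture viewer there is one more tool, called as name([rows], argument=value, ...), one row to a line, values as JSON. send_rows: Moves the arm, as the interface text tells. Its arguments: {"type":"object","properties":{"motion":{"type":"array","items":{"type":"object","properties":{"xyz":{"type":"array","items":{"type":"number"}},"twist":{"type":"array","items":{"type":"number"}}}}},"fingers":{"type":"number"},"grip_force":{"type":"number"}},"required":["motion"]}

```bash
mkdir -p pics; ls; cat > h.py <<'E'
import numpy as np, cv2
from station import ctrl, vision
from scipy.spatial.transform import Rotation as Ro
def cloud(c):
    h,w=c["z_map"].shape
    u,v=np.meshgrid(np.arange(w),np.arange(h))
    K=np.array([[c["fx"],0,c["cx"]],[0,c["fy"],c["cy"]],[0,0,1]])
    p=cv2.undistortPoints(np.stack([u,v],-1).reshape(-1,1,2).astype(np.float64),K,np.array(c["D"],float)).reshape(h,w,2)
    z=c["z_map"]; P=np.dstack([p[...,0]*z,p[...,1]*z,z])
    if "R" in c: return (P-np.array(c["t"]))@np.array(c["R"])
    o=c["obs"]; T=np.array(c["tool_from_camera"]); P=P@T[:3,:3].T+T[:3,3]
    return P@Ro.from_euler("xyz",o["orientation"],degrees=True).as_matrix().T+np.array(o["eef_pos"])
def cam(n):
    o=ctrl.get_obs(); c=dict(vision.camera(n)); c["obs"]=o; c["P"]=cloud(c); c["P"][c["z_map"]==0]=np.nan; return c
def save(n,im,s=1.5): cv2.imwrite("pics/"+n,cv2.resize(im[...,::-1],None,fx=s,fy=s))
E
python3 - <<'E'
from h import *
print(ctrl.get_obs())
for n in("top","scene"):
    c=cam(n); save(n+"0.png",c["pixels"]); np.save(n+".npy",c["P"]); np.save(n+"p.npy",c["pixels"])
E
```

```text
pics
{'time_s': 0.0, 'q': array([ 6.40397593e+01,  1.50995520e+01, -2.80475458e+00,  7.21582723e+01,
        9.86167608e-05,  8.11011072e+01]), 'dq': array([ 0.03503053, -0.01619509, -0.01560554, -0.01382147,  0.05915798,
       -0.02492986]), 'effort': array([ 3.65409353e-03, -6.37609005e+01,  3.84564364e+01,  1.37598719e-02,
        3.44989053e-05, -1.56222632e-05]), 'eef_pos': array([0.1539549 , 0.50170703, 0.30341221]), 'orientation': array([ -98.98918393,   89.93742105, -116.0505319 ]), 'contact_force': array([-0.44503872, -0.07324728,  0.06992903]), 'wrist_torque': array([-0.0502091 , -0.05150977, -0.06525964]), 'gripper_width': 0.9977924001357398}
```

View pics/top0.png

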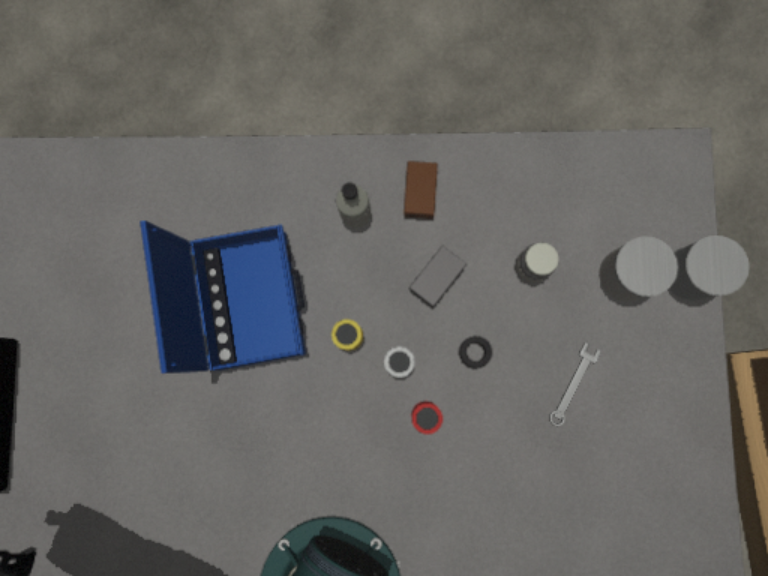

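View pics/scene0.png

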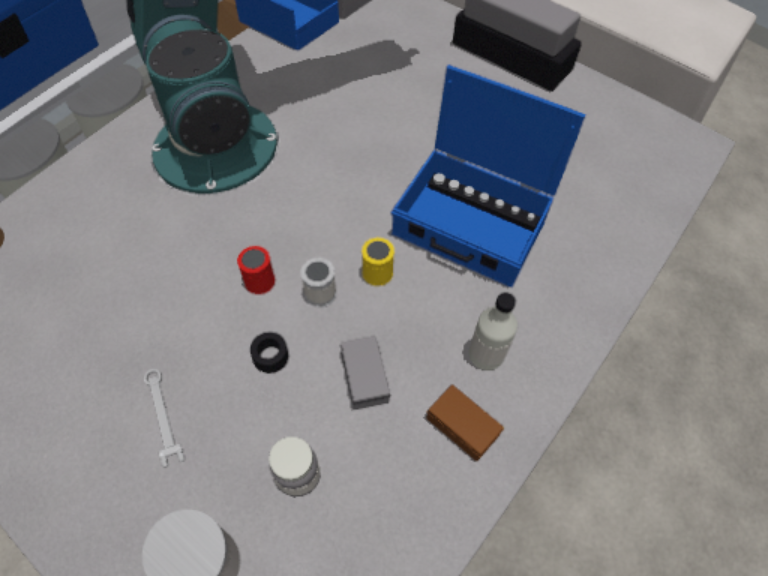

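The top view shows the open blue case around (250,300), the tape roll at (475,351), the grey box at (437,276) and the grey tin at (399,362). The red tin (427,417), yellow tin (347,335) and brown box (421,190) are decoys. The scene view agrees, with the lid roughly upright.

```bash
cat > m.py <<'E'
from h import *
P=np.load("top.npy")
def reg(u,v,r,lo,hi):
    u,v=int(u/1.5),int(v/1.5); r=int(r/1.5)
    Q=P[v-r:v+r+1,u-r:u+r+1].reshape(-1,3); Q=Q[np.isfinite(Q).all(1)]
    return Q[(Q[:,2]>lo)&(Q[:,2]<hi)]
for n,a in dict(roll=(475,351,24,.03,.05),tin=(399,362,20,.065,.09),box=(437,276,36,.036,.055),jar=(541,262,26,.09,.12),bottle=(350,195,30,.1,.21),yel=(347,335,20,.065,.09),red=(427,417,20,.065,.09)).items():
    Q=reg(*a); r=cv2.minAreaRect((Q[:,:2]*1000).astype(np.float32)); c,R=cv2.minEnclosingCircle((Q[:,:2]*1000).astype(np.float32))
    print(n,len(Q),Q[:,2].mean().round(4),"rect",np.round(r[0],1),np.round(r[1],1),round(r[2],1),"circ",np.round(c,1),round(R,1))
# case: rim points z 70..86
Q=reg(250,300,90,.074,.086); I=np.load("topp.npy")
r=cv2.minAreaRect((Q[:,:2]*1000).astype(np.float32)); print("rim",len(Q),r)
Q=reg(258,310,30,-.01,.03); print("floor z",np.median(Q[:,2]))
Q=reg(175,300,90,.1,.4); Q=Q[Q[:,2]>.1]; m=Q.mean(0); print("lid n",np.linalg.svd(Q-m)[2][2],m,Q.min(0),Q.max(0))
from matplotlib import pyplot if False else None
E
sed -i '$d' m.py; python3 m.py
```

```text
roll 241 0.0385 rect [ 461.2 -289.5] [63.7 61.3] 26.0 circ [ 462.4 -290.4] 33.1
tin 334 0.0766 rect [ 442.4 -137.5] [55.6 58. ] 89.3 circ [ 442.5 -137.6] 30.7
box 746 0.0457 rect [ 616.8 -217.3] [ 63.5 111.4] 51.0 circ [ 616.7 -217.1] 63.8
jar 374 0.1003 rect [ 639.  -417.6] [63.2 59.8] 89.5 circ [ 638.9 -417.3] 32.1
bottle 396 0.1449 rect [752.9 -50.6] [57.4 61.8] 11.4 circ [755.5 -49.5] 31.7
yel 314 0.0767 rect [498.6 -35.4] [57.1 55.9] 44.7 circ [499.  -35.3] 29.7
red 339 0.0763 rect [ 333.8 -189.2] [57.8 56.9] 44.7 circ [ 333.8 -189.7] 29.5
rim 846 ((583.4324951171875, 105.48784637451172), (263.536865234375, 303.4632568359375), 9.681137084960938)
floor z 0.007072999782030117
lid n [-0.1693443   0.98096865 -0.09498958] [0.55337612 0.26140228 0.20665442] [0.42654641 0.22808143 0.10011774] [0.68505497 0.29752693 0.28125217]
```

```bash
cat >> m.py <<'E'
print('---')
X=np.array([-np.sin(np.radians(9.8)),np.cos(np.radians(9.8))]);Y=np.array([-X[1],X[0]])
n=np.linalg.svd(Q-m)[2][2]
# hinge x from lid plane at z=.0805
s=n[:2]@X; hx=m[:2]@X-(n[2]/s)*(.0805-m[2]); print("hinge s",hx,"lid y ext",np.percentile(Q[:,:2]@Y,[0.2,99.8]),"->origin s",hx-.09)
R=reg(250,300,90,.074,.086); a=R[:,:2]@X; b=R[:,:2]@Y; print("rim X pct",np.percentile(a,[0,1,5,95,99,100]),"Y",np.percentile(b,[0,1,99,100]))
w=a<a.min()+.06
print(np.histogram(a,bins=np.arange(a.min(),a.max()+.004,.004)))
# latch wall direction
o=(b.max()+b.min())/2
for k in np.arange(-.12,.13,.04):
    j=abs(b-o-k)<.02; print(round(k,2),a[j].min(),a[j].max())
E
python3 m.py|sed -n '/---/,$p'
```

```text
---
hinge s 0.15136021371536185 lid y ext [-0.72189338 -0.46204069] ->origin s 0.06136021371536185
rim X pct [-0.14736185 -0.10720792 -0.10039875  0.15368697  0.15557223  0.15664635] Y [-0.72450818 -0.72292164 -0.46161397 -0.46111014]
(array([  1,   0,   0,   0,   0,   0,   0,   0,   0,   7,  19,  20,  13,
         9,   2,   0,   0,   0,   0,   0,   0,   0,   0,   0,   0,   0,
         0,   0,   1,  44, 111, 114,  14,   7,   6,   4,   5,   7,   5,
         5,   7,   6,   5,   7,   4,   7,   6,   6,   5,   6,   8,   5,
         6,   5,   6,   7,   7,   5,   6,   6,   6,   4,   8,   7,   5,
         5,   8,   8,   6,   5,   6,   5,   6,  66, 125,  61,   1]), array([-0.14736185, -0.14336185, -0.13936185, -0.13536185, -0.13136185,
       -0.12736185, -0.12336185, -0.11936185, -0.11536185, -0.11136185,
       -0.10736185, -0.10336185, -0.09936185, -0.09536185, -0.09136185,
       -0.08736185, -0.08336185, -0.07936185, -0.07536185, -0.07136185,
       -0.06736185, -0.06336185, -0.05936185, -0.05536185, -0.05136185,
       -0.04736185, -0.04336185, -0.03936185, -0.03536185, -0.03136185,
   
[... 314 characters left out ...]
15,  0.06063815,  0.06463815,  0.06863815,
        0.07263815,  0.07663815,  0.08063815,  0.08463815,  0.08863815,
        0.09263815,  0.09663815,  0.10063815,  0.10463815,  0.10863815,
        0.11263815,  0.11663815,  0.12063815,  0.12463815,  0.12863815,
        0.13263815,  0.13663815,  0.14063815,  0.14463815,  0.14863815,
        0.15263815,  0.15663815,  0.16063815]))
-0.12 -0.14736185157199952 0.15486883928008643
-0.08 -0.0320565248495411 0.15623944182240082
-0.04 -0.029417467900653707 0.15586579160924824
0.0 -0.028850157668856367 0.1550119230809968
0.04 -0.030139262799626903 0.1559421150588066
0.08 -0.1107937624621909 0.15565910212661602
0.12 -0.1071603989259769 0.15664634968246344
```

```bash
cat >> h.py <<'E'
def go(xyz,jaw=None):
    "tool shift (cm) and twist (deg) from here to TCP xyz, tool down, jaw axis at world angle jaw (mod 180)"
    o=ctrl.get_obs(); R=Ro.from_euler("xyz",o["orientation"],degrees=True).as_matrix()
    cur=np.degrees(np.arctan2(R[1,1],R[0,1]))
    if jaw is None: jaw=cur
    j=cur+(jaw-cur+90)%180-90
    y=np.array([np.cos(np.radians(j)),np.sin(np.radians(j)),0]); x=np.array([0,0,-1.]); G=np.c_[x,y,np.cross(x,y)]
    print("jaw",cur.round(1),"->",round(j,1),"shift",(R.T@(np.array(xyz)-o["eef_pos"])*100).round(1),"twist",np.degrees(Ro.from_matrix(R.T@G).as_rotvec()).round(1),"q",o["q"].round(0),"t",o["time_s"])
    return R
E
python3 -c "
from h import *
print(go([.4615,-.29,.22]).round(3)); go([.4615,-.29,.22],-39); go([.4615,-.29,.22],51)"
```

```text
jaw 72.9 -> 72.9 shift [  8.4 -66.7  52.6] twist [-0.  -0.   0.1] q [64. 15. -3. 72.  0. 81.] t 0.1
[[-0.     0.293  0.956]
 [-0.001  0.956 -0.293]
 [-1.    -0.001 -0.   ]]
jaw 72.9 -> 141.0 shift [  8.4 -66.7  52.6] twist [-68.1  -0.    0. ] q [64. 15. -3. 72.  0. 81.] t 0.1
jaw 72.9 -> 51.0 shift [  8.4 -66.7  52.6] twist [21.9 -0.   0.1] q [64. 15. -3. 72.  0. 81.] t 0.1
```

send_rows([
  {"xyz": [8.4,-66.7,52.6],"twist": [22,0,0]},
  {"xyz": [8.4,-66.7,52.6],"twist": [22,0,0]},
  {"xyz": [8.4,-66.7,52.6],"twist": [22,0,0]},
  {"xyz": [8.4,-66.7,52.6],"twist": [22,0,0]},
  {"xyz": [8.4,-66.7,52.6],"twist": [22,0,0]},
  {"xyz": [8.4,-66.7,52.6],"twist": [22,0,0]},
  {"xyz": [8.4,-66.7,52.6],"twist": [22,0,0]},
  {"xyz": [8.4,-66.7,52.6],"twist": [22,0,0]},
  {"xyz": [8.4,-66.7,52.6],"twist": [22,0,0]},
  {"xyz": [8.4,-66.7,52.6],"twist": [22,0,0]},
  {"xyz": [8.4,-66.7,52.6],"twist": [22,0,0]},
  {"xyz": [8.4,-66.7,52.6],"twist": [22,0,0]},
], fingers=8.5, grip_force=40)

```text
time_s: 1.6
eef_pos: [0.4146, -0.1698, 0.2326]
orientation: [97.3, 90.0, 58.2]
contact_force: [1.2, 1.2, 0.9]
gripper_width: 0.994
```

```bash
python3 -c "
from h import *
go([.4615,-.29,.22],51);go([.4615,-.29,.08],51)"
```

```text
jaw 50.9 -> 51.0 shift [ 1.3 -6.4 11.2] twist [-0.1 -0.  -0. ] q [-33.  10. -21.  59.   0.   6.] t 1.6
jaw 50.9 -> 51.0 shift [15.3 -6.4 11.2] twist [-0.1 -0.  -0. ] q [-33.  10. -21.  59.   0.   6.] t 1.6
```

send_rows([
  {"xyz": [1.3,-6.4,11.2],"twist": [0,0,0]},
  {"xyz": [1.3,-6.4,11.2],"twist": [0,0,0]},
  {"xyz": [1.3,-6.4,11.2],"twist": [0,0,0]},
  {"xyz": [1.3,-6.4,11.2],"twist": [0,0,0]},
])

```text
time_s: 2.1
eef_pos: [0.4607, -0.2876, 0.2194]
orientation: [173.0, 89.9, 133.9]
contact_force: [0.2, 0.4, 0.5]
gripper_width: 0.997
```

```bash
python3 -c "
from h import *
c=cam('wrist'); save('w1.png',c['pixels'],1); P=c['P']
Q=P.reshape(-1,3); Q=Q[np.isfinite(Q).all(1)]
Q=Q[(Q[:,2]>.03)&(Q[:,2]<.045)&(np.hypot(Q[:,0]-.4615,Q[:,1]+.29)<.05)]
print(len(Q),Q[:,2].mean(),cv2.minEnclosingCircle((Q[:,:2]*1000).astype(np.float32)))
go([.4615,-.29,.08],51)"
```

```text
3246 0.038173353302305986 ((461.0757141113281, -294.9707336425781), 31.929851531982422)
jaw 51.0 -> 51.0 shift [14.  -0.2  0.3] twist [-0.  -0.1 -0. ] q [-41.  19. -10.  61.   0.  -1.] t 2.15
```

View pics/w1.png

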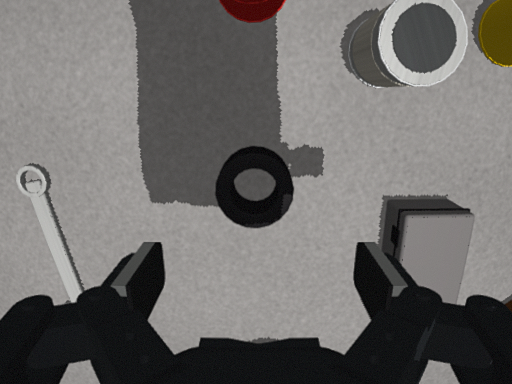

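The wrist view shows the roll at (254,187), centred between the open jaws. It measures (0.461,-0.293) with radius 32 mm, as expected. Descending to grip it.

send_rows([
  {"xyz": [6,-0.4,0.35],"twist": [0,0,0]},
  {"xyz": [11,-0.4,0.35],"twist": [0,0,0]},
  {"xyz": [13,-0.4,0.35],"twist": [0,0,0]},
  {"xyz": [14,-0.4,0.35],"twist": [0,0,0]},
  {"xyz": [14,-0.4,0.35],"twist": [0,0,0]},
])

```text
time_s: 2.78
eef_pos: [0.4613, -0.2925, 0.0803]
orientation: [27.9, 90.0, -11.1]
contact_force: [-0.5, 0.0, -0.2]
gripper_width: 0.994
```

send_rows([
  {"xyz": [0,0,0]},
  {"xyz": [0,0,0]},
  {"xyz": [0,0,0]},
  {"xyz": [0,0,0]},
], fingers=5.0, grip_force=30)

```text
invalid input
```

send_rows([
  {"xyz": [0,0,0]},
  {"xyz": [-3,0,0]},
  {"xyz": [-8,0,0]},
  {"xyz": [-14,0,0]},
  {"xyz": [-14,0,0]},
])

```text
invalid input
```

```bash
cat >> h.py <<'E'
X=np.array([-.1702,.9854]);Y=np.array([-.9854,-.1702]);O=np.array([.5728,.1619])
def case(x,y,z): return [*(O+x*X+y*Y),z]
E
python3 -c "
from h import *
print(case(-.02,0,.22)); go(case(-.02,0,.22),51)"
```

```text
[np.float64(0.5762039999999999), np.float64(0.14219199999999999), 0.22]
jaw 51.0 -> 51.0 shift [-14.   41.  -18.4] twist [-0.  0. -0.] q [-41.  27. -23.  41.   0.  -2.] t 2.775
```

Twist is needed in every row.

send_rows([
  {"xyz": [0,0,0],"twist": [0,0,0]},
  {"xyz": [0,0,0],"twist": [0,0,0]},
  {"xyz": [0,0,0],"twist": [0,0,0]},
  {"xyz": [0,0,0],"twist": [0,0,0]},
], fingers=5.0, grip_force=30)

```text
time_s: 3.28
eef_pos: [0.4617, -0.2934, 0.0812]
orientation: [2.3, 89.9, -36.7]
contact_force: [-0.8, 1.6, 9.5]
gripper_width: 0.733
```

send_rows([
  {"xyz": [0,0,0],"twist": [0,0,0]},
  {"xyz": [-3,0,0],"twist": [0,0,0]},
  {"xyz": [-8,0,0],"twist": [0,0,0]},
  {"xyz": [-14,0,0],"twist": [0,0,0]},
  {"xyz": [-14,0,0],"twist": [0,0,0]},
])

```text
time_s: 3.9
eef_pos: [0.4625, -0.2942, 0.2247]
orientation: [-1.7, 89.5, -40.8]
contact_force: [0.3, 0.2, -1.3]
gripper_width: 0.732
```

```bash
python3 -c "
from h import *
o=ctrl.get_obs(); print(o['gripper_width']); go(case(-.02,0,.22),51)"
```

```text
0.7318584138886608
jaw 50.9 -> 51.0 shift [  0.3  41.  -18.7] twist [-0.1  0.5  0. ] q [-41.  19.  -9.  61.   0.  -2.] t 3.9
```

send_rows([
  {"xyz": [0,4,-1.8],"twist": [0,0,0]},
  {"xyz": [0,9,-4.1],"twist": [0,0,0]},
  {"xyz": [0,14,-6.4],"twist": [0,0,0]},
  {"xyz": [0,19,-8.7],"twist": [0,0,0]},
  {"xyz": [0,24,-11],"twist": [0,0,0]},
  {"xyz": [0,29,-13.2],"twist": [0,0,0]},
  {"xyz": [0,34,-15.5],"twist": [0,0,0]},
  {"xyz": [0,38,-17.3],"twist": [0,0,0]},
  {"xyz": [0,40,-18.2],"twist": [0,0,0]},
  {"xyz": [0,41,-18.7],"twist": [0,0,0]},
  {"xyz": [0,41,-18.7],"twist": [0,0,0]},
])

```text
time_s: 5.28
eef_pos: [0.5743, 0.1427, 0.2197]
orientation: [-109.2, 90.0, -148.3]
contact_force: [-0.1, -0.2, -0.6]
gripper_width: 0.731
```

```bash
python3 -c "
from h import *
go(case(-.02,0,.089),51)
c=cam('wrist'); save('w2.png',c['pixels'],1)"
```

```text
jaw 50.9 -> 51.0 shift [13.1  0.1  0.2] twist [-0.1 -0.   0. ] q [ 6. 24. -3. 63. -0. 45.] t 5.275
```

View pics/w2.png

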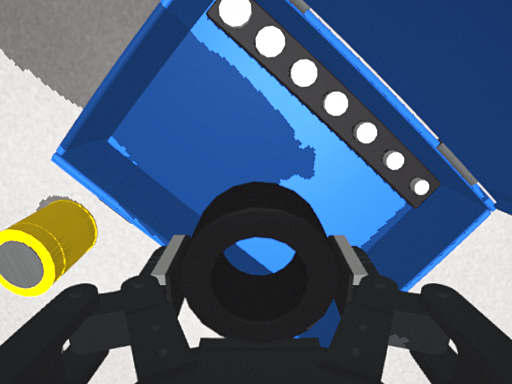

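The roll is held level between the pads at about (262,260) above the open floor. The socket strip at (330,100) is clear of it. Lowering.

send_rows([
  {"xyz": [4,0,0],"twist": [0,0,0]},
  {"xyz": [8,0,0],"twist": [0,0,0]},
  {"xyz": [11,0,0],"twist": [0,0,0]},
  {"xyz": [12.5,0,0],"twist": [0,0,0]},
  {"xyz": [13,0,0],"twist": [0,0,0]},
  {"xyz": [13.3,0,0],"twist": [0,0,0]},
  {"xyz": [13.3,0,0],"twist": [0,0,0]},
])

```text
time_s: 6.2
eef_pos: [0.5748, 0.143, 0.0876]
orientation: [42.5, 89.9, 3.4]
contact_force: [0.7, -0.3, -0.7]
gripper_width: 0.735
```

send_rows([
  {"xyz": [0,0,0],"twist": [0,0,0]},
  {"xyz": [0,0,0],"twist": [0,0,0]},
  {"xyz": [0,0,0],"twist": [0,0,0]},
  {"xyz": [0,0,0],"twist": [0,0,0]},
], fingers=8.5)

```text
time_s: 6.7
eef_pos: [0.5744, 0.1431, 0.0869]
orientation: [49.4, 90.0, 10.3]
contact_force: [-0.1, -0.0, -0.4]
gripper_width: 0.993
```

send_rows([
  {"xyz": [-3,0,0],"twist": [0,0,0]},
  {"xyz": [-8,0,0],"twist": [0,0,0]},
  {"xyz": [-14,0,0],"twist": [0,0,0]},
  {"xyz": [-20,0,0],"twist": [0,0,0]},
  {"xyz": [-26,0,0],"twist": [0,0,0]},
  {"xyz": [-31,0,0],"twist": [0,0,0]},
  {"xyz": [-31,0,0],"twist": [0,0,0]},
  {"xyz": [-31,0,0],"twist": [0,0,0]},
], fingers=8.5)

```text
time_s: 7.7
eef_pos: [0.5744, 0.1431, 0.3962]
orientation: [-134.3, 90.0, -173.4]
contact_force: [0.1, 0.0, -0.4]
gripper_width: 0.995
```

```bash
python3 -c "
from h import *
go(case(.17,0,.4),9.7)
c=cam('top'); save('t2.png',c['pixels'][110:290,70:270],2.5); P=c['P'].reshape(-1,3); d=(P[:,:2]-O); a=d@X; b=d@Y; j=(a>-.075)&(a<.045)&(abs(b)<.11)&(P[:,2]<.06)&(P[:,2]>.035)
Q=np.c_[a,b][j]; print(j.sum(),P[j,2].mean(),cv2.minEnclosingCircle((Q*1000).astype(np.float32)))"
```

```text
jaw 50.9 -> 9.7 shift [ -0.4  12.5 -14.1] twist [41.2 -0.   0. ] q [ 6. 22. 22. 90. -0. 45.] t 7.7
195 0.04454776585401595 ((-18.267473220825195, 0.20845547318458557), 31.481945037841797)
```

View pics/t2.png

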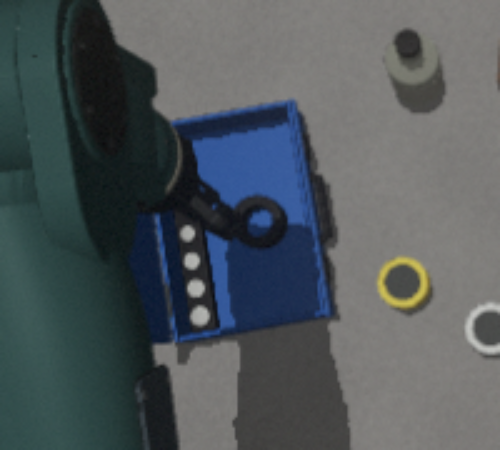

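The roll lies flat at case (-18, 0) mm with its top at 44.5 mm, as it should; in the picture it is at (260,222). Next: shut the fingers and go over behind the lid.

send_rows([
  {"xyz": [-0.4,4,-4.5],"twist": [10,0,0]},
  {"xyz": [-0.4,8,-9],"twist": [20,0,0]},
  {"xyz": [-0.4,11.8,-13.4],"twist": [30,0,0]},
  {"xyz": [-0.4,11.8,-13.4],"twist": [41.2,0,0]},
  {"xyz": [-0.4,11.8,-13.4],"twist": [41.2,0,0]},
  {"xyz": [-0.4,11.8,-13.4],"twist": [41.2,0,0]},
], fingers=0)

```text
time_s: 8.5
eef_pos: [0.5448, 0.3185, 0.4004]
orientation: [-74.6, 89.9, -154.7]
contact_force: [0.3, 0.2, 0.6]
gripper_width: -0.001
```

```bash
python3 -c "
from h import *
R=go(case(.16,0,.31),9.7); print(R.round(2)); o=ctrl.get_obs(); print(o['eef_pos'],(o['eef_pos'][:2]-O)@X,(o['eef_pos'][:2]-O)@Y,o['gripper_width'])
# path: leading lower corner on outer face at radius r
for t in np.radians([97,90,80,70,60,50,40,30,20,10,4,0,-2]):
    r=.172; d=.0105; x=.09-r*np.cos(t)+d*np.sin(t); z=.0805+r*np.sin(t)+d*np.cos(t)
    if t>1.5: z-=.0  
    print(np.degrees(t).round(), 'tcp case x %.4f z %.4f'%(x+.011,z+.073))"
```

```text
jaw 9.9 -> 9.7 shift [ 9.   0.1 -0.1] twist [0.2 0.  0.1] q [ 23.  27.  30.  94.  -0. 103.] t 8.5
[[-0.    0.99  0.17]
 [-0.    0.17 -0.99]
 [-1.   -0.    0.  ]]
[0.54482579 0.31852758 0.40035201] 0.15910202415604588 0.0009077768133949854 -0.0012463645061887442
97.0 tcp case x 0.1324 z 0.3229
90.0 tcp case x 0.1115 z 0.3255
80.0 tcp case x 0.0815 z 0.3247
70.0 tcp case x 0.0520 z 0.3187
60.0 tcp case x 0.0241 z 0.3077
50.0 tcp case x -0.0015 z 0.2920
40.0 tcp case x -0.0240 z 0.2721
30.0 tcp case x -0.0427 z 0.2486
20.0 tcp case x -0.0570 z 0.2222
10.0 tcp case x -0.0666 z 0.1937
4.0 tcp case x -0.0698 z 0.1760
0.0 tcp case x -0.0710 z 0.1640
-2.0 tcp case x -0.0713 z 0.1580
```

send_rows([
  {"xyz": [4,0,0],"twist": [0,0,0]},
  {"xyz": [8.4,0,0],"twist": [0,0,0]},
  {"xyz": [8.4,0,0.2],"twist": [0,0,0]},
  {"xyz": [8.4,0,1.5],"twist": [0,0,0]},
  {"xyz": [8.4,0,3],"twist": [0,0,0]},
  {"xyz": [8.0,0,4.7],"twist": [0,0,0]},
  {"xyz": [7.7,0,6.2],"twist": [0,0,0]},
  {"xyz": [7.7,0,7.8],"twist": [0,0,0]},
  {"xyz": [8.0,0,9.3],"twist": [0,0,0]},
  {"xyz": [8.3,0,10.8],"twist": [0,0,0]},
  {"xyz": [8.8,0,12.2],"twist": [0,0,0]},
  {"xyz": [9.4,0,13.6],"twist": [0,0,0]},
])

```text
time_s: 10.0
eef_pos: [0.5679, 0.1841, 0.3065]
orientation: [37.2, 90.0, -43.0]
contact_force: [0.2, 1.8, 0.9]
gripper_width: 0.001
```

```bash
python3 -c "
from h import *
o=ctrl.get_obs(); print(o['eef_pos'],(o['eef_pos'][:2]-O)@X,o['contact_force'])
go(case(.024,0,.3077),9.7)
c=cam('top'); save('t3.png',c['pixels'][110:290,70:270],2.5)"
```

```text
[0.56793697 0.1841069  0.30648034] 0.02271036563498609 [0.24594524 1.82294684 0.93131232]
jaw 9.7 -> 9.7 shift [-0.1  0.1 -0.1] twist [ 0.  0. -0.] q [10. 22.  8. 76. -0. 90.] t 10.0
```

View pics/t3.png

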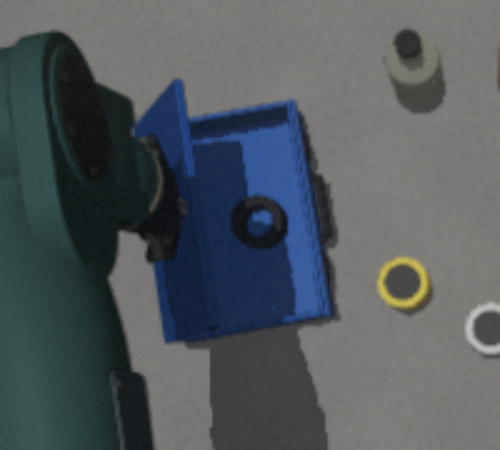

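The lid, near (180,130), has come forward to about 60° and the finger is following it behind.

send_rows([
  {"xyz": [0.6,0,1.2],"twist": [0,0,0]},
  {"xyz": [1.4,0,2.45],"twist": [0,0,0]},
  {"xyz": [2.35,0,3.6],"twist": [0,0,0]},
  {"xyz": [3.4,0,4.7],"twist": [0,0,0]},
  {"xyz": [4.5,0,5.7],"twist": [0,0,0]},
  {"xyz": [5.7,0,6.6],"twist": [0,0,0]},
  {"xyz": [7.0,0,7.35],"twist": [0,0,0]},
  {"xyz": [8.4,0,8.0],"twist": [0,0,0]},
  {"xyz": [9.5,0,8.45],"twist": [0,0,0]},
  {"xyz": [10.6,0,8.8],"twist": [0,0,0]},
  {"xyz": [11.5,0,9.0],"twist": [0,0,0]},
  {"xyz": [12.2,0,9.2],"twist": [0,0,0]},
])

```text
time_s: 11.55
eef_pos: [0.5832, 0.0945, 0.1843]
orientation: [-152.6, 90.0, 127.2]
contact_force: [0.7, 0.6, -0.4]
gripper_width: 0.004
```

send_rows([
  {"xyz": [0.6,0,0.1],"twist": [0,0,0]},
  {"xyz": [1.2,0,0.1],"twist": [0,0,0]},
  {"xyz": [1.7,0,0.1],"twist": [0,0,0]},
  {"xyz": [2.0,0,0.1],"twist": [0,0,0]},
  {"xyz": [2.1,0,0.1],"twist": [0,0,0]},
])

```text
time_s: 12.18
eef_pos: [0.5835, 0.0934, 0.1638]
orientation: [-70.7, 90.0, -151.0]
contact_force: [-0.2, -1.8, 0.9]
gripper_width: 0.002
```

send_rows([
  {"xyz": [0.2,0,0],"twist": [0,0,0]},
  {"xyz": [0.3,0,0],"twist": [0,0,0]},
  {"xyz": [0.3,0,0],"twist": [0,0,0]},
])

```text
time_s: 12.55
eef_pos: [0.5835, 0.0935, 0.1629]
orientation: [78.0, 89.9, -2.3]
contact_force: [-8.9, -1.4, 28.6]
gripper_width: 0.001
```

send_rows([
  {"xyz": [-3,0,0],"twist": [0,0,0]},
  {"xyz": [-8,0,0],"twist": [0,0,0]},
  {"xyz": [-8,0,0],"twist": [0,0,0]},
], fingers=8.5)

```text
time_s: 12.92
eef_pos: [0.5847, 0.0936, 0.2442]
orientation: [83.2, 89.7, 3.0]
contact_force: [0.6, -0.8, -0.5]
gripper_width: 0.637
```

```bash
python3 -c "
from h import *
go([.612,-.213,.22],51)"
```

```text
jaw 9.7 -> 51.0 shift [ 2.4 -2.5 30.7] twist [-41.3   0.2  -0.3] q [ 1. 23. -1. 66.  0. 81.] t 12.925
```

send_rows([
  {"xyz": [0,-0.4,5],"twist": [-10,0,0]},
  {"xyz": [0.6,-0.8,10],"twist": [-20,0,0]},
  {"xyz": [1.2,-1.2,15],"twist": [-30,0,0]},
  {"xyz": [1.8,-1.7,20],"twist": [-41,0,0]},
  {"xyz": [2,-2.1,25],"twist": [-41,0,0]},
  {"xyz": [2,-2.4,29],"twist": [-41,0,0]},
  {"xyz": [2,-2.5,30.7],"twist": [-41,0,0]},
  {"xyz": [2,-2.5,30.7],"twist": [-41,0,0]},
])

```text
time_s: 13.92
eef_pos: [0.6106, -0.2137, 0.2202]
orientation: [179.9, 89.9, 140.5]
contact_force: [-0.5, 0.4, -0.0]
gripper_width: 0.993
```

```bash
python3 -c "
from h import *
c=cam('wrist'); save('w4.png',c['pixels'],1); Q=c['P'].reshape(-1,3); Q=Q[np.isfinite(Q).all(1)]
Q=Q[(Q[:,2]>.038)&(Q[:,2]<.052)&(np.hypot(Q[:,0]-.617,Q[:,1]+.217)<.08)]
print(len(Q),Q[:,2].mean(),cv2.minAreaRect((Q[:,:2]*1000).astype(np.float32)))
go([.6165,-.2172,.08],51)
c=cam('top'); Q=c['P'].reshape(-1,3); d=Q[:,:2]-O; j=(abs(d@X-.03)<.11)&(abs(d@Y)<.12)&(Q[:,2]>.05)&(Q[:,2]<.13)
Q=Q[j]; A=np.c_[d[j]@X,d[j]@Y,np.ones(len(Q))]; print('lid',len(Q),np.linalg.lstsq(A,Q[:,2],rcond=None)[0],np.percentile(A,[1,99],axis=0)); np.save('topp2.npy',c['pixels'])"
```

```text
10355 0.045468725404146385 ((614.3790893554688, -220.95932006835938), (64.0047378540039, 109.7918472290039), 51.03002166748047)
jaw 50.7 -> 51.0 shift [14.   0.   0.8] twist [-0.3 -0.1 -0. ] q [-26.  29.   6.  67.   0.  13.] t 13.975
lid 4838 [-0.00406737 -0.00086648  0.0914122 ] [[-0.07835312 -0.11749098  1.        ]
 [ 0.09359801  0.11769801  1.        ]]
```

Lid plane is level (slope 0.004) at 91 mm, so it is shut. The box is confirmed too, at 64 x 110 mm and 51°. Gripping it.

send_rows([
  {"xyz": [5,-0.1,0.7],"twist": [0,0,0]},
  {"xyz": [10,-0.1,0.7],"twist": [0,0,0]},
  {"xyz": [12.5,-0.1,0.7],"twist": [0,0,0]},
  {"xyz": [13.8,-0.1,0.7],"twist": [0,0,0]},
  {"xyz": [13.8,-0.1,0.7],"twist": [0,0,0]},
])

```text
time_s: 14.65
eef_pos: [0.6155, -0.2177, 0.0829]
orientation: [-174.7, 90.0, 146.1]
contact_force: [0.3, 0.4, 0.5]
gripper_width: 0.994
```

send_rows([
  {"xyz": [0,0,0],"twist": [0,0,0]},
  {"xyz": [0,0,0],"twist": [0,0,0]},
  {"xyz": [0,0,0],"twist": [0,0,0]},
  {"xyz": [0,0,0],"twist": [0,0,0]},
  {"xyz": [0,0,0],"twist": [0,0,0]},
], fingers=5.0, grip_force=50)

```text
time_s: 15.28
eef_pos: [0.6161, -0.2187, 0.0844]
orientation: [16.3, 89.9, -23.0]
contact_force: [-0.3, 3.0, 7.1]
gripper_width: 0.722
```

```bash
python3 -c "
from h import *
print(ctrl.get_obs()['gripper_width']);go(case(0,0,.24),51)"
```

```text
0.7216408808555397
jaw 50.7 -> 51.0 shift [-15.6  26.7 -27.4] twist [-0.3  0.1 -0. ] q [-27.  35.  -5.  50.   0.  13.] t 15.275
```

send_rows([
  {"xyz": [-2,0,0],"twist": [0,0,0]},
  {"xyz": [-6,0,0],"twist": [0,0,0]},
  {"xyz": [-11,0,0],"twist": [0,0,0]},
  {"xyz": [-15,1.5,-1.5],"twist": [0,0,0]},
  {"xyz": [-15.6,5,-5],"twist": [0,0,0]},
  {"xyz": [-15.6,9,-9.2],"twist": [0,0,0]},
  {"xyz": [-15.6,13,-13.3],"twist": [0,0,0]},
  {"xyz": [-15.6,17,-17.4],"twist": [0,0,0]},
  {"xyz": [-15.6,21,-21.5],"twist": [0,0,0]},
  {"xyz": [-15.6,24.5,-25.1],"twist": [0,0,0]},
  {"xyz": [-15.6,26.2,-26.9],"twist": [0,0,0]},
  {"xyz": [-15.6,26.7,-27.4],"twist": [0,0,0]},
])

```text
time_s: 16.77
eef_pos: [0.572, 0.1629, 0.2394]
orientation: [52.2, 90.0, 13.0]
contact_force: [0.5, -0.9, -4.0]
gripper_width: 0.717
```

```bash
python3 -c "
from h import *
print(ctrl.get_obs()['gripper_width']);go(case(0,0,.175),51)
c=cam('wrist'); save('w5.png',c['pixels'],1)"
```

```text
0.7165949418799584
jaw 50.8 -> 51.0 shift [ 6.4 -0.   0.1] twist [-0.2  0.  -0. ] q [ 8. 23. -0. 66.  0. 47.] t 16.775
```

View pics/w5.png

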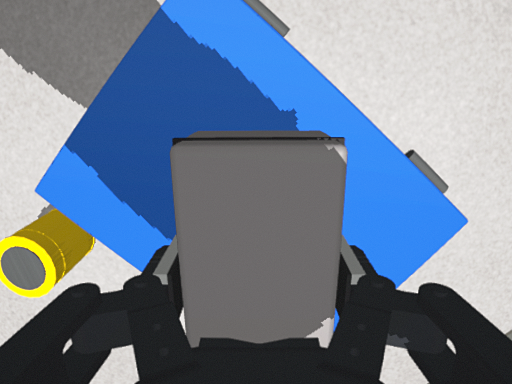

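The box is held level (centre about (260,240)) over the shut lid. Lowering it gently.

send_rows([
  {"xyz": [3,0,0.1],"twist": [0,0,0]},
  {"xyz": [5,0,0.1],"twist": [0,0,0]},
  {"xyz": [6,0,0.1],"twist": [0,0,0]},
  {"xyz": [6.4,0,0.1],"twist": [0,0,0]},
  {"xyz": [6.6,0,0.1],"twist": [0,0,0]},
  {"xyz": [6.6,0,0.1],"twist": [0,0,0]},
])

```text
time_s: 17.58
eef_pos: [0.5732, 0.1603, 0.1748]
orientation: [15.0, 89.9, -24.3]
contact_force: [-7.7, -4.1, 14.8]
gripper_width: 0.722
```

send_rows([
  {"xyz": [0,0,0],"twist": [0,0,0]},
  {"xyz": [0,0,0],"twist": [0,0,0]},
  {"xyz": [0,0,0],"twist": [0,0,0]},
  {"xyz": [0,0,0],"twist": [0,0,0]},
], fingers=8.5)

```text
time_s: 18.08
eef_pos: [0.5732, 0.1609, 0.1729]
orientation: [51.0, 90.0, 11.7]
contact_force: [-0.0, 0.5, -0.8]
gripper_width: 0.993
```

send_rows([
  {"xyz": [-2,0,0],"twist": [0,0,0]},
  {"xyz": [-6,0,0],"twist": [0,0,0]},
  {"xyz": [-11,0,0],"twist": [0,0,0]},
  {"xyz": [-11,0,0],"twist": [0,0,0]},
  {"xyz": [-11,0,0],"twist": [0,0,0]},
])

```text
time_s: 18.7
eef_pos: [0.573, 0.1609, 0.2823]
orientation: [-133.0, 90.0, -172.3]
contact_force: [0.2, -0.3, 0.6]
gripper_width: 0.994
```

```bash
cat > b.py <<'E'
from h import *
c=cam('wrist'); P=c['P']; m=np.zeros(P.shape[:2],bool); m[:300]=1
Q=P[m]; Q=Q[np.isfinite(Q).all(1)]; Q=Q[(Q[:,2]>.125)&(Q[:,2]<.146)&(np.hypot(Q[:,0]-.573,Q[:,1]-.161)<.09)]
r=cv2.minAreaRect((Q[:,:2]*1000).astype(np.float32)); print(len(Q),Q[:,2].mean(),Q[:,2].std(),r); print('case xy',(np.array(r[0])/1000-O)@X,(np.array(r[0])/1000-O)@Y)
E
python3 b.py; python3 -c "
from h import *
go([.4425,-.1376,.285],51)"
```

```text
13230 0.13582490990560814 0.001398489531124889 ((571.7899169921875, 159.39254760742188), (64.20011901855469, 110.12019348144531), 50.721370697021484)
case xy -0.00229892745971678 0.001422104193115199
jaw 50.7 -> 51.0 shift [ -0.3 -31.4   8.8] twist [-0.3 -0.1  0.1] q [ 8. 22.  5. 73.  0. 47.] t 18.75
```

Box sits within about 3 mm of the lid's middle, top at 136 mm. Now the tin.

send_rows([
  {"xyz": [0,-5,1.4],"twist": [0,0,0]},
  {"xyz": [0,-11,3.1],"twist": [0,0,0]},
  {"xyz": [0,-17,4.8],"twist": [0,0,0]},
  {"xyz": [2,-23,6.5],"twist": [0,0,0]},
  {"xyz": [3,-28,7.9],"twist": [0,0,0]},
  {"xyz": [4.3,-31,8.7],"twist": [0,0,0]},
  {"xyz": [4.3,-31.4,8.8],"twist": [0,0,0]},
  {"xyz": [4.3,-31.4,8.8],"twist": [0,0,0]},
])

```text
time_s: 19.75
eef_pos: [0.4424, -0.1377, 0.2395]
orientation: [-177.5, 89.9, 143.2]
contact_force: [0.5, -0.1, -0.2]
gripper_width: 0.997
```

```bash
python3 -c "
from h import *
c=cam('wrist'); save('w6.png',c['pixels'],1); Q=c['P'].reshape(-1,3); Q=Q[np.isfinite(Q).all(1)]
Q=Q[(Q[:,2]>.068)&(Q[:,2]<.082)&(np.hypot(Q[:,0]-.4425,Q[:,1]+.1376)<.05)]
print(len(Q),Q[:,2].mean(),cv2.minEnclosingCircle((Q[:,:2]*1000).astype(np.float32)))
print(go([.4425,-.139,.1],51))"
```

```text
4652 0.07608644443823043 ((442.07843017578125, -141.31695556640625), 29.899757385253906)
jaw 50.8 -> 51.0 shift [14.  -0.1  0.1] twist [-0.2 -0.  -0. ] q [-27.  11. -19.  60.   0.  12.] t 19.8
[[-2.96716206e-04  6.32591088e-01  7.74485912e-01]
 [ 3.59281079e-04  7.74485963e-01 -6.32590992e-01]
 [-9.99999891e-01  9.05581351e-05 -4.57080546e-04]]
```

View pics/w6.png

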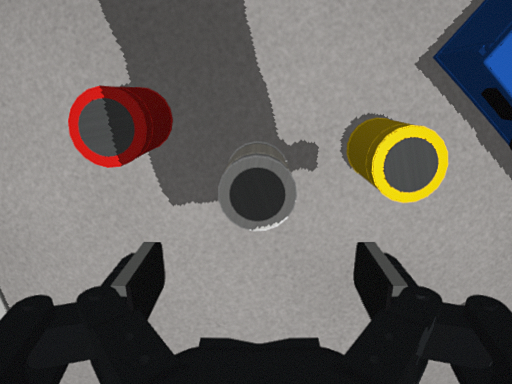

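The grey tin at (257,192) sits centred between the jaws. The red (105,125) and yellow (405,165) look-alikes are clear of the fingers. Descending.

send_rows([
  {"xyz": [4,-0.15,0.1],"twist": [0,0,0]},
  {"xyz": [8,-0.15,0.1],"twist": [0,0,0]},
  {"xyz": [11.5,-0.15,0.1],"twist": [0,0,0]},
  {"xyz": [13.5,-0.15,0.1],"twist": [0,0,0]},
  {"xyz": [14,-0.15,0.1],"twist": [0,0,0]},
  {"xyz": [14,-0.15,0.1],"twist": [0,0,0]},
])

```text
time_s: 20.55
eef_pos: [0.4428, -0.1393, 0.1002]
orientation: [26.5, 90.0, -12.7]
contact_force: [-0.3, 0.8, 0.6]
gripper_width: 0.993
```

send_rows([
  {"xyz": [0,0,0],"twist": [0,0,0]},
  {"xyz": [0,0,0],"twist": [0,0,0]},
  {"xyz": [0,0,0],"twist": [0,0,0]},
  {"xyz": [0,0,0],"twist": [0,0,0]},
  {"xyz": [0,0,0],"twist": [0,0,0]},
], fingers=4.5, grip_force=50)

```text
time_s: 21.18
eef_pos: [0.4428, -0.1398, 0.1009]
orientation: [18.4, 89.9, -20.8]
contact_force: [-2.2, 1.9, 9.8]
gripper_width: 0.668
```

send_rows([
  {"xyz": [-2,0,0],"twist": [0,0,0]},
  {"xyz": [-6,0,0],"twist": [0,0,0]},
  {"xyz": [-11,0,0],"twist": [0,0,0]},
  {"xyz": [-16,0,0],"twist": [0,0,0]},
  {"xyz": [-20,0,0],"twist": [0,0,0]},
  {"xyz": [-20,0,0],"twist": [0,0,0]},
])

```text
time_s: 21.92
eef_pos: [0.4431, -0.1401, 0.3025]
orientation: [11.9, 89.7, -27.4]
contact_force: [0.8, 0.3, -2.4]
gripper_width: 0.666
```

```bash
python3 -c "
from h import *
print(ctrl.get_obs()['gripper_width']);go([.572,.160,.29],51)"
```

```text
0.6663293520423258
jaw 50.7 -> 51.0 shift [ 1.2 31.4 -9. ] twist [-0.3  0.3 -0.1] q [-28.   9. -11.  70.   0.  12.] t 21.925
```

send_rows([
  {"xyz": [0.2,2,-0.6],"twist": [0,0,0]},
  {"xyz": [0.4,5.5,-1.6],"twist": [0,0,0]},
  {"xyz": [0.6,9.5,-2.7],"twist": [0,0,0]},
  {"xyz": [0.6,13.5,-3.9],"twist": [0,0,0]},
  {"xyz": [0.6,17.5,-5],"twist": [0,0,0]},
  {"xyz": [0.6,21.5,-6.1],"twist": [0,0,0]},
  {"xyz": [0.6,25.5,-7.3],"twist": [0,0,0]},
  {"xyz": [0.6,28.5,-8.2],"twist": [0,0,0]},
  {"xyz": [0.6,30.5,-8.8],"twist": [0,0,0]},
  {"xyz": [0.6,31.4,-9],"twist": [0,0,0]},
  {"xyz": [0.6,31.4,-9],"twist": [0,0,0]},
])

```text
time_s: 23.3
eef_pos: [0.5714, 0.1602, 0.2935]
orientation: [-117.9, 90.0, -157.2]
contact_force: [-0.3, -0.4, -3.3]
gripper_width: 0.668
```

```bash
python3 -c "
from h import *
print(ctrl.get_obs()['gripper_width'],ctrl.get_obs()['eef_pos']);go([.572,.160,.237],51)
c=cam('wrist'); save('w7.png',c['pixels'],1); Q=c['P'].reshape(-1,3); Q=Q[np.isfinite(Q).all(1)]
Q=Q[(Q[:,2]>.25)&(Q[:,2]<.282)&(np.hypot(Q[:,0]-.572,Q[:,1]-.16)<.036)]
print(len(Q),np.percentile(Q[:,2],[5,50,95]))"
```

```text
0.6684709965660389 [0.57139065 0.16015058 0.29351755]
jaw 50.7 -> 51.0 shift [5.7 0.  0.1] twist [-0.3 -0.   0. ] q [ 8. 22.  6. 74. -0. 47.] t 23.3
19269 [0.25488573 0.26856764 0.27031532]
```

View pics/w7.png

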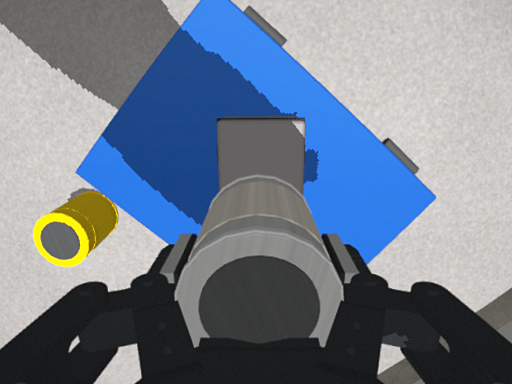

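The tin is held upright (top at about (260,300)) over the box (260,150). Its top is 24.5 mm below the TCP, so contact should come near TCP z = 0.236.

send_rows([
  {"xyz": [2.5,0,0.1],"twist": [0,0,0]},
  {"xyz": [4.4,0,0.1],"twist": [0,0,0]},
  {"xyz": [5.2,0,0.1],"twist": [0,0,0]},
  {"xyz": [5.6,0,0.1],"twist": [0,0,0]},
  {"xyz": [5.8,0,0.1],"twist": [0,0,0]},
  {"xyz": [5.8,0,0.1],"twist": [0,0,0]},
])

```text
time_s: 24.1
eef_pos: [0.5724, 0.1597, 0.2364]
orientation: [46.2, 90.0, 6.9]
contact_force: [-0.5, 0.3, -2.3]
gripper_width: 0.669
```

send_rows([
  {"xyz": [0.1,0,0],"twist": [0,0,0]},
  {"xyz": [0.2,0,0],"twist": [0,0,0]},
  {"xyz": [0.2,0,0],"twist": [0,0,0]},
])

```text
time_s: 24.48
eef_pos: [0.5723, 0.1597, 0.2363]
orientation: [35.9, 89.8, -3.3]
contact_force: [-7.8, -2.2, 23.7]
gripper_width: 0.668
```

Contact made. Release and rise.

send_rows([
  {"xyz": [-0.1,0,0],"twist": [0,0,0]},
  {"xyz": [-0.1,0,0],"twist": [0,0,0]},
  {"xyz": [-0.1,0,0],"twist": [0,0,0]},
  {"xyz": [-0.1,0,0],"twist": [0,0,0]},
], fingers=8.5)

```text
time_s: 24.98
eef_pos: [0.5722, 0.1598, 0.2348]
orientation: [-147.1, 90.0, 173.6]
contact_force: [-0.2, -0.5, 0.0]
gripper_width: 0.993
```

send_rows([
  {"xyz": [-2,0,0],"twist": [0,0,0]},
  {"xyz": [-6,0,0],"twist": [0,0,0]},
  {"xyz": [-11,0,0],"twist": [0,0,0]},
  {"xyz": [-12,-5,1],"twist": [0,0,0]},
  {"xyz": [-12,-11,2],"twist": [0,0,0]},
  {"xyz": [-12,-17,3],"twist": [0,0,0]},
  {"xyz": [-12,-23,4],"twist": [0,0,0]},
  {"xyz": [-12,-29,4],"twist": [0,0,0]},
  {"xyz": [-12,-29,4],"twist": [0,0,0]},
  {"xyz": [-12,-29,4],"twist": [0,0,0]},
])

```text
time_s: 26.22
eef_pos: [0.4198, -0.09, 0.355]
orientation: [48.3, 90.0, 9.0]
contact_force: [-0.3, -0.5, -0.6]
gripper_width: 0.993
```

```bash
python3 - <<'E'
from h import *
c=cam('top'); save('t8.png',c['pixels']); P=c['P'].reshape(-1,3); P=P[np.isfinite(P).all(1)]; d=P[:,:2]-O; a=d@X;b=d@Y
k=(np.hypot(a,b)<.09)
T=P[k&(P[:,2]>.2)&(P[:,2]<.225)]; B=P[k&(P[:,2]>.125)&(P[:,2]<.147)]; L=(abs(a-.0)<.1)&(abs(b)<.125)&(P[:,2]>.07)&(P[:,2]<.105)
print('tin',len(T),T[:,2].mean(),T[:,2].std(),cv2.minEnclosingCircle((T[:,:2]*1000).astype(np.float32)))
r=cv2.minAreaRect((B[:,:2]*1000).astype(np.float32)); print('box',len(B),B[:,2].mean(),r,'case',(np.array(r[0])/1e3-O)@X,(np.array(r[0])/1e3-O)@Y)
print('lid',np.linalg.lstsq(np.c_[a[L],b[L],np.ones(L.sum())],P[L,2],rcond=None)[0])
E
```

```text
tin 396 0.21180255380718446 0.0027808595069416134 ((573.3323974609375, 160.87351989746094), 29.6981201171875)
box 516 0.13613498246288314 ((572.826904296875, 161.29327392578125), (66.06961822509766, 112.92267608642578), 51.50099563598633) case -0.0006024469848632787 7.67532836913867e-05
lid [-0.00439995 -0.00010287  0.09142869]
```

View pics/t8.png

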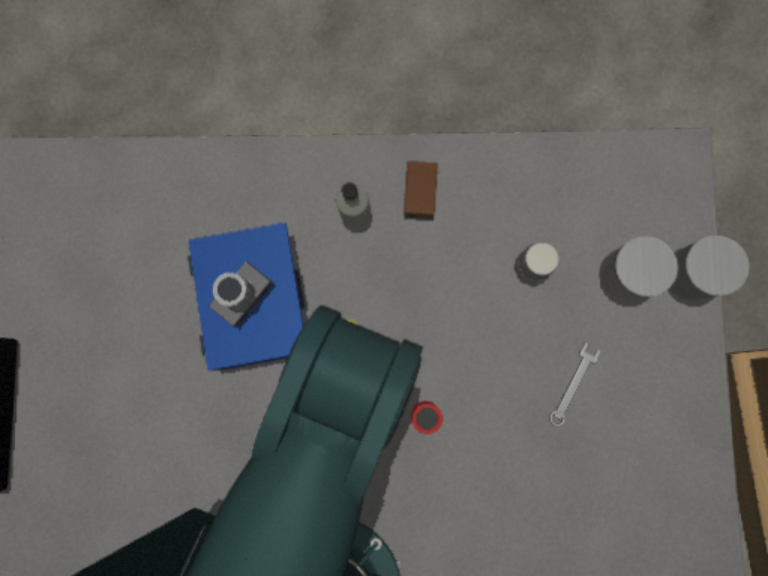

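The picture shows the tin at (230,290) on the box at (240,294), on the shut lid. Bottle, jar and wrench are unmoved, and the arm is clear.

```bash
python3 -c "
from station import ctrl
print(ctrl.close_job())"
```

```text
the job is handed in; nothing more can be done
None
```

The job is done and handed in at about 26 s of the 72 s allowed. The roll was laid flat in the case, the lid pushed shut, the grey box set on the lid, and the tin stood on the box.

Last checks, from the top camera:
- **Roll:** it lay flat at case (-18, 0) mm with its top at 44.5 mm. This was measured before the lid shut, and it could not be seen again afterwards.
- **Lid:** level to 0.004 rad, with its face at about 91 mm. It took 28.6 N upward at the tool when pressed home, and it was closed slowly.
- **Box:** about 1 mm from the lid's middle, with its top at 136 mm.
- **Tin:** about 1 mm from the box's centre, with its top at 212 mm.
- **Bystanders:** bottle, jar and wrench were in the same pixel positions as at the start, and the arm ended clear of everything.

No check failed. The only disagreement was 2–5 mm between wrist and top camera positions, well inside the tolerances.

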